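# Start up a board preheater

## Robot

A 6-joint arm with a two-finger parallel gripper is mounted at the origin on the work surface. World frame = base frame: x ahead of the robot, y to its left, z up, the work surface at z = 0. Lengths are in mm, angles in rad, forces in N, time in s.
With the tool pointing down it reaches from about 325 to 900 mm from the base axis. Payload 6.1 kg.
Tool frame: the origin (TCP) lies at the very end of the fingers, on their centre line; the grasp point (between the pads) lies 19 mm behind it; z points along the fingers, y is the line along which they close (so a half turn about z gives the same grasp; the last joint's range is limited). The gripper opens to 85 mm and grips with 20 to 120 N. Pads are 22 mm wide; open, the fingers measure 114 mm over their backs; the gripper's body (76 mm by 85 mm) begins 54 mm behind the grasp point. The pads swing forward as they close: fully open they stand 13 mm farther back than shut.
Start: joints at [1.175, 0.22, 1.526, -0, 1.395, -0.126], TCP at [166.585, 602.383, 210.3] pointing down, gripper open.
Joint ranges: [-2.98, 2.98], [-0.91, 2.08], [0.09, 2.57], [-1.24, 4.39], [0.2, 2.65], [-2.68, 2.68]. Speed limits (rad/s): [2.57, 2.57, 3.01, 3.14, 3.14, 3.14].

## Interface

Orientations are given as a unit quaternion [x, y, z, w].
In Python, from bench import read_state, get_image, sign_off gives the robot as it stands. The module is installed in compiled form; this text tells all that it offers.
- The arm moves only by the tool step_arm, never from a script. Its argument "increments" is a list of rows, each a list of 3 entries, a list of its own where there are three numbers: the shift along the tool's x, y, z in mm, then the turn about the tool's z in rad, then the closure, from -1 (fully open) to 1 (shut). In form: [[[dx, dy, dz], yaw, gripper], ...]. A call has 1 to 12 rows; each row is the pose to reach, as a shift and turn from the pose commanded when the call began, along the tool's axes at that moment; what a row does not reach only later rows make up. A row lasts 1/12 s, in which the tool goes at most 41.7 mm and 7.16 degrees, less where a joint would pass 70% of its speed; a pose out of reach is approached as far as the arm can. A call with a gripper value outside its range is refused whole. The fingers move at their own pace and stop on an object; "squeeze" is the grip in N (left out, the last holds). Time passes only in rows, so rows that repeat a pose let the fingers close. It gives the time, the measured TCP pose, the force, the opening and the grip force at its end, in the units of the state.
- read_state(): the state, without advancing time (a new reading comes with each control period).
- get_image(name): name is "scene" or "side" or "wrist"; returns a dict with "pixels" (420x560x3 uint8, blue, green, red), "vertical_fov" (degrees; the focal length in pixels is half the picture's height over the tangent of half this angle, whatever the lens; pixels are square), "cx", "cy" (the principal point, pixels), "T" (4x4, takes a point from camera to world coordinates). Camera axes: x right, y up, looking along -z (the intrinsics and any distortion apply to the point x, -y, -z); pixel columns grow to the right and rows downward; lengths in mm; the calibration is good to about 2 mm. A picture is of the moment at which its call begins. There is no depth.
- sign_off(): hands the job in; it is judged then, once.
The state is a dict: "t": time; "joint_pos": joint angles; "qvel": joint speeds; "joint_efforts": joint torques, N m; "tcp_pos": TCP position; "tcp_rot": TCP orientation; "contact_force": force on the tool from outside, world axes, zero at the start; "torque": the same for the moment, N m; "grip_width": finger opening in mm; "gripper_force": force on a finger pad.
Only numpy, scipy, OpenCV 4.12 (cv2) and the standard library are available. Lean on these libraries where they do the work, as an engineer would, in place of code of your own. Each camera call takes 0.05 s, during which the arm holds its last target. There are 200 camera calls.

## Task

Start the board preheater with the fingertips. First press over the middle rocker of the loose power strip, on its raised far end, until it is fully over; then push the round blower key of the preheater fully home; and only then push the square heater key fully home. Leave the two outer rockers and the long bar key as they are, do not lift the strip or shove it along, and leave the things lying about, including the board on the hot plate, where they are.

Things in the scene. Friction and masses are not known exactly. Their poses are not given: they have to be found in the camera images.
- strip: White loose power strip, 80 (x) x 240 (y) x 44 mm high, about 0.9 kg, lying on the bench with three grey rockers in a row along its y axis (65 mm apart: left at y = +65, middle at 0, right at -65 mm). Origin: centre of its underside. Its x axis points across it, to the side where a rocker that is off stands up, roughly away from the robot.
- rocker_middle_end (a point): Point to press on the middle rocker: on top of its far half, 18 mm from the hinge line, 7 mm short of its outer edge; moves with it. V-shaped paddle 50 mm long (strip's x), 28 mm wide, hinged across its middle 58 mm above the strip's underside. Off: near half level, far half rising outward at 25 degrees. On: far half level (this point comes down 7.7 mm), near half up.
- rocker_middle (a joint): Angle of the middle rocker: 0 rad off (as at the start), 0.44 rad fully over (on). About 2.5 N at its outer edge moves it, and it stays where it is left. The paddle stands above the strip's top, so nothing stops a finger before it is fully over.
- rocker_left (a joint): Angle of the rocker at the strip's +y end, same kind: at the start it is on (about 0.43 rad); to be left on.
- rocker_right (a joint): Angle of the rocker at the strip's -y end, same kind: off (about 0) at the start; to be left off.
- preheater: Grey board preheater, fixed, 210 (x, deep) x 240 (y, wide) x 60 mm high; dark hot plate, 4 mm more, over the back. Origin: centre of its underside; x axis from the key ledge to the back. Three grey keys stand in a row along y on the front ledge, 67 mm in front of the centre, 65 mm apart, each in a black base plate 60 x 50 x 4 mm.
- round_top (a point): Centre of the top face of the round blower key, 32 mm in diameter; moves with it; 79 mm above the bench when out, 71 mm fully home, where it still stands 7 mm above its base plate.
- round_key (a joint): Travel of the round key. Slides straight down 8 mm; the joint reads 0 m standing out to 0.008 m fully home, needs about 3 N all the way, and stays wherever it is left (no spring back). Its place in the row of three changes from start to start.
- square_top (a point): Centre of the top face of the square heater key, 31 x 31 mm; moves with it; the same heights as the round key.
- square_key (a joint): Travel of the square key. Slides straight down 8 mm; the joint reads 0 m standing out to 0.008 m fully home, needs about 3 N all the way, and stays wherever it is left (no spring back). Its place in the row of three changes from start to start.
- bar_top (a point): Centre of the top face of the long bar key, 54 x 16 mm (long way along the preheater's x), same heights; to be left alone.
- bar_key (a joint): Travel of the bar key, same kind; to be left standing out.
- board: Bystander: green circuit board 70 x 100 x 4 mm with black parts up to 6 mm more, lying on the preheater's hot plate. Origin: centre of its underside.
- flux_jar: Bystander: small jar, 38 mm across, 34 mm high, on the bench in front of the strip. Origin: centre of its underside.
- solder_spool: Bystander: solder spool standing on its flange, 60 mm across, 40 mm high, behind the strip. Origin: centre of its underside.
- tweezers: Bystander: steel tweezers 110 mm long, 5 mm high, lying between the strip and the preheater, nearer the robot. Origin: centre of the underside.
- screwdriver: Bystander: screwdriver 160 mm long lying in front of the preheater. Origin: near its middle, on the underside.
- pot: Bystander: open black pot 72 mm across, 85 mm high, at the back. Origin: centre of its underside.
- parts_tray: Bystander: white divided parts tray 100 x 160 x 30 mm at the back. Origin: centre of its underside.

How it is judged (in metres and radians):
On the way, in this order (a step that is already met when the one before it is completed fails the run):
1. the middle rocker is pressed fully over (value of joint rocker_middle above 0.37 rad), for 0.1 s.
2. then the round key is pushed fully home (value of joint round_key above 0.006 m), for 0.1 s.
3. then the square key is pushed fully home (value of joint square_key above 0.006 m), for 0.1 s.
At the end, for the whole second after the job is handed in: Middle rocker over (above 0.37 of 0.44 rad), round and square keys home (above 6 of 8 mm), outer rockers and the bar key as they were (left above 0.35 rad, right below 0.09 rad, bar key below 2 mm), strip at rest within 25 mm of where it lay (value of joint rocker_middle above 0.37 rad and value of joint each of round_key, square_key above 0.006 m and value of joint rocker_left above 0.35 rad and value of joint rocker_right below 0.09 rad and value of joint bar_key below 0.002 m and distance of strip from where it was at the start of the episode below 0.025 m and linear speed of strip below 0.01 m/s); the robot touches nothing.
It fails at once if the round key is pushed (over 3 mm) before the middle rocker is over (value of joint round_key above 0.003 m and value of joint rocker_middle below 0.35 rad).
It fails at once if the square key is pushed (over 3 mm) before the round key is home (value of joint square_key above 0.003 m and value of joint round_key below 0.0055 m).
It fails at once if an outer rocker or the bar key is operated (value of joint rocker_left below 0.3 rad or value of joint rocker_right above 0.14 rad or value of joint bar_key above 0.003 m).
It fails at once if the strip is lifted or tipped (over 10 mm, 0.1 rad) or shoved more than 30 mm (height (world z) of strip above 0.01 m or angle between strip's own z axis and vertical above 0.1 rad or distance of strip from where it was at the start of the episode above 0.03 m).
It fails at once if a thing lying about is lifted or moved more than 25 mm (distance of any of board, flux_jar, solder_spool, tweezers, screwdriver, pot, parts_tray from where it was at the start of the episode above 0.025 m).
It also fails if it takes over 42 s, if anything falls off the work surface, if the arm or the gripper's body presses on something with over 40 N, if the wrist force passes 120 N, or if a joint passes its speed limit or range.

## Working session

There is one attempt and no reset: what is moved stays moved. The work goes in short steps, Python scripts to look and compute and a tool call to move; the robot and the scene stay as the last step left them, time stands still between calls to the robot, and variables do not carry over. Pictures are saved under pics/ and viewed, at most 10 in all, crops included, and the job is handed in when it is done.

Besides the shell and the picture viewer there is one more tool, called after "Emit:" as name(argument=value, ...), one argument or row to a line, values as JSON. step_arm: Moves the arm, as the interface text tells. Its arguments: {"type":"object","properties":{"increments":{"type":"array"},"squeeze":{"type":"number"}},"required":["increments"]}

```bash
mkdir -p pics; cat > h.py <<'E'
import numpy as np,cv2,pickle
from bench import read_state,get_image
def snap(n,tag):
    d=get_image(n); cv2.imwrite(f'pics/{tag}.png',d['pixels']); pickle.dump(d,open(f'pics/{tag}.pkl','wb')); return d
def cam(tag):
    d=pickle.load(open(f'pics/{tag}.pkl','rb')); return d
def ray(d,u,v):
    f=210/np.tan(np.radians(d['vertical_fov'])/2); T=np.array(d['T'])
    r=T[:3,:3]@np.array([(u-d['cx'])/f,-(v-d['cy'])/f,-1]); return T[:3,3],r/np.linalg.norm(r)
def tri(obs):
    A=np.zeros((3,3));b=np.zeros(3)
    R=[ray(cam(t),u,v) for t,u,v in obs]
    for o,r in R: P=np.eye(3)-np.outer(r,r);A+=P;b+=P@o
    x=np.linalg.solve(A,b); return x,[np.linalg.norm((np.eye(3)-np.outer(r,r))@(x-o)) for o,r in R]
def atz(t,u,v,z):
    o,r=ray(cam(t),u,v); return o+r*(z-o[2])/r[2]
E
python3 - <<'E'
from h import *
for n in('scene','side','wrist'):
    d=snap(n,n+'0'); print(n,{k:(np.round(v,3).tolist() if k!='pixels' else 0) for k,v in d.items()})
s=read_state();print(s)
E
```

```text
scene {'pixels': 0, 'vertical_fov': 47.908, 'cx': 275.275, 'cy': 207.96, 'T': [[0.632, -0.607, 0.481, 997.684], [0.775, 0.499, -0.388, -353.118], [-0.005, 0.618, 0.786, 744.47], [0.0, 0.0, 0.0, 1.0]]}
side {'pixels': 0, 'vertical_fov': 54.163, 'cx': 282.542, 'cy': 206.247, 'T': [[-0.989, 0.098, -0.111, 459.618], [-0.148, -0.616, 0.774, 698.6], [0.008, 0.782, 0.623, 631.652], [0.0, 0.0, 0.0, 1.0]]}
wrist {'pixels': 0, 'vertical_fov': 67.571, 'cx': 285.275, 'cy': 206.867, 'T': [[0.266, -0.915, -0.302, 89.462], [0.964, 0.252, 0.085, 623.33], [-0.002, -0.314, 0.949, 371.858], [0.0, 0.0, 0.0, 1.0]]}
{'t': 0.15, 'joint_pos': array([ 1.17488470e+00,  2.21081430e-01,  1.52735186e+00,  1.30563464e-05,
        1.39472881e+00, -1.26079334e-01]), 'qvel': array([ 0.00101494, -0.00065586, -0.00408615,  0.00042057, -0.0014032 ,
       -0.00061958]), 'joint_efforts': array([ 2.76921404e-03, -4.97483289e+01, -3.89903283e+01, -2.56268613e-04,
        7.17427916e-03,  1.27016179e-06]), 'tcp_pos': array([166.39447325, 601.91360362, 209.42612311]), 'tcp_rot': array([ 1.34508316e-01,  9.90912154e-01, -7.56489335e-04, -2.08700651e-04]), 'contact_force': array([ 0.30580867,  0.00197725, -0.19259732]), 'torque': array([ 0.02303819,  0.01987528, -0.01983879]), 'gripper_force': 0.0, 'grip_width': 85.06481288860964}
```

View pics/scene0.png

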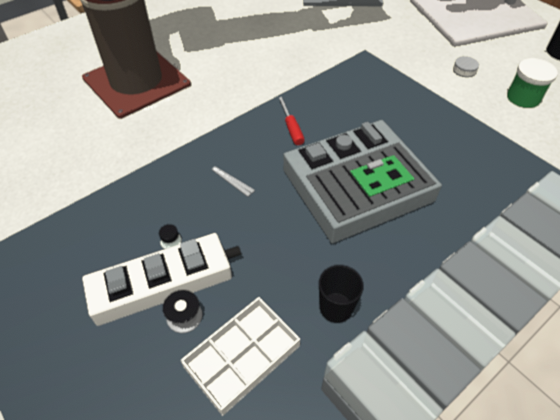

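View pics/side0.png

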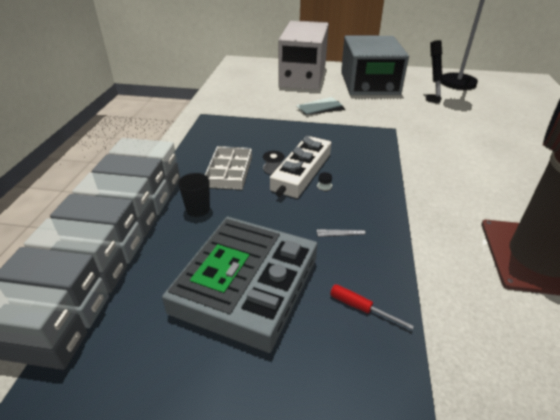

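The scene view shows the strip at left, with rockers at about (117,282), (155,268) and (193,256). The preheater's keys are square (316,153), round (344,142) and bar (371,132). The side view shows square (291,248), round (278,270), bar (264,298), and the strip at about (303,165).

```bash
python3 - <<'E'
from h import *
def proj(t,p):
    d=cam(t);T=np.array(d['T']);q=T[:3,:3].T@(np.array(p)-T[:3,3]);f=210/np.tan(np.radians(d['vertical_fov'])/2)
    return d['cx']+f*q[0]/-q[2],d['cy']-f*q[1]/-q[2]
for n in('scene0','side0'):print(n,'base',proj(n,[0,0,0]),'tcp',proj(n,[166,602,209]))
for nm,a,b in [('midrocker',(155,266),(303,155)),('square',(316,151),(291,246)),('round',(344,140),(278,268)),('bar',(371,131),(264,297))]:
    print(nm,tri([('scene0',*a),('side0',*b)]))
def crop(t,x,y,w,h,k):
    return cv2.resize(cv2.imread(f'pics/{t}.png')[y:y+h,x:x+w],None,fx=k,fy=k,interpolation=cv2.INTER_CUBIC)
a=crop('scene0',70,220,200,110,4);cv2.imwrite('pics/c1.png',np.vstack([a[:, :800]]))
b=crop('scene0',280,110,130,75,3);c=crop('side0',255,125,130,75,3)
e=crop('side0',220,220,130,100,3);b2=np.zeros((600,800,3),np.uint8)
b2[:225,:390]=b;b2[:225,400:790]=c;b2[240:540,:390]=e;cv2.imwrite('pics/c2.png',b2)
E
```

```text
scene0 base (np.float64(136.3686249561116), np.float64(81.45775447320636)) tcp (np.float64(361.3276440441969), np.float64(-50.22406311294239))
side0 base (np.float64(539.8760339459826), np.float64(256.87026061309047)) tcp (np.float64(687.7753161208848), np.float64(609.219010882556))
midrocker (array([ 541.27848829, -248.93105863,   51.68540757]), [np.float64(0.575253205217122), np.float64(0.575253205217063)])
square (array([525.99023389, 129.74065044,  75.93574069]), [np.float64(1.932472659173369), np.float64(1.93247265917341)])
round (array([541.14061086, 192.43343503,  78.58632297]), [np.float64(1.5409160634722896), np.float64(1.5409160634723824)])
bar (array([554.72171344, 257.71567725,  74.17659009]), [np.float64(1.327437201805485), np.float64(1.3274372018053535)])
```

View pics/c1.png

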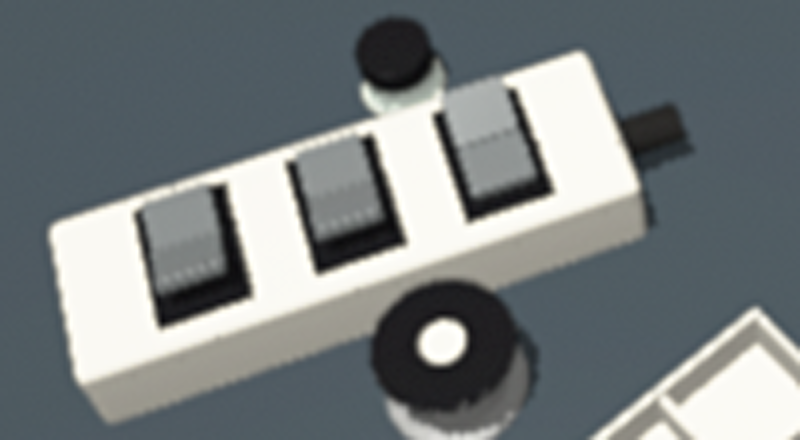

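View pics/c2.png

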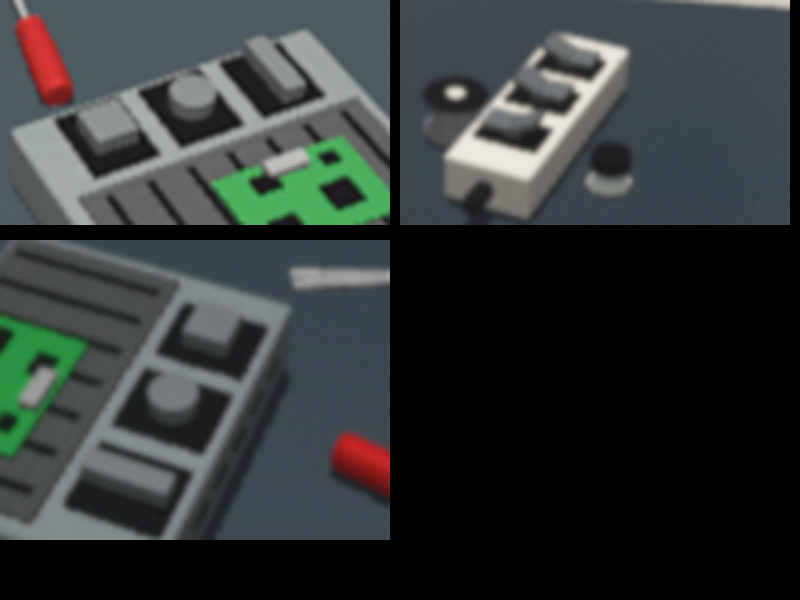

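Close-ups: strip top corners in scene0 are at crop (50,228), (585,52), (640,195), (80,385). The cord-end (left) rocker is on and the other two are off. Next I work out the strip axes and the preheater row.

```bash
python3 - <<'E'
from h import *
C=[atz('scene0',70+u/4,220+v/4,44) for u,v in [(50,228),(585,52),(640,195),(80,385)]]
C=np.array(C);print(C.round(1)); print('sizes',[np.linalg.norm(C[i]-C[i-1]).round(1) for i in range(4)])
c=C.mean(0);y=(C[1]+C[2]-C[0]-C[3])[:2];y/=np.linalg.norm(y);x=np.array([y[1],-y[0]])
print('centre',c,'xaxis',x,'ang',np.arctan2(x[1],x[0]),'press18/20',c[:2]+18*x,c[:2]+20*x)
# side view top corners
S=np.array([atz('side0',255+(u-400)/3,125+v/3,44) for u,v in [(560,33),(629,50),(528,182),(446,152)]]);print('side',S.round(1),S.mean(0))
# keys two-view
P={}
for nm,a,b in [('square',(112,121),(211,321)),('round',(192,91),(172,393)),('bar',(274,64),(127,470))]:
    p,e=tri([('scene0',280+a[0]/3,110+a[1]/3),('side0',220+b[0]/3,220+(b[1]-240)/3)]);P[nm]=p;print(nm,p.round(1),e[0].round(1))
# rocker middle point: hinge crease from both
print('hinge mid',tri([('scene0',70+345/4,220+188/4),('side0',255+(545-400)/3,125+88/3)]))
E
```

```text
[[ 476.4 -354.1   44. ]
 [ 545.4 -126.7   44. ]
 [ 622.  -151.3   44. ]
 [ 551.1 -376.1   44. ]]
sizes [np.float64(77.9), np.float64(237.7), np.float64(80.4), np.float64(235.8)]
centre [ 548.7183592  -252.04972973   44.        ] xaxis [ 0.95529093 -0.29566745] ang -0.30015412643491324 press18/20 [ 565.91359595 -257.37174376] [ 567.82417781 -257.96307865]
side [[ 539.  -368.5   44. ]
 [ 470.6 -346.1   44. ]
 [ 540.  -116.6   44. ]
 [ 613.5 -148.6   44. ]] [ 540.77951501 -244.93425573   44.        ]
square [526.7 132.8  76.2] 1.7
round [540.6 195.3  74.6] 0.1
bar [556.9 257.3  74.6] 0.5
hinge mid (array([ 542.2997924 , -249.01221456,   52.27981811]), [np.float64(1.6165984576056398), np.float64(1.6165984576056682)])
```

Emit:
step_arm(
  increments=[
    [[-40,-22,0],0,1],
    [[-80,-45,0],0,1],
    [[-120,-67,0],0,1],
    [[-160,-90,0],0,1],
    [[-200,-112,0],0,1],
    [[-240,-134,0],0,1],
    [[-275,-154,0],0,1],
    [[-310,-173,0],0,1],
    [[-345,-193,0],0,1],
    [[-380,-212,0],0,1],
    [[-415,-232,0],0,1],
    [[-450,-252,0],0,1],
  ],
)

```text
t: 1.15
tcp_pos: [523.0, 248.9, 210.2]
tcp_rot: [0.135, 0.991, 0.0, -0.0]
contact_force: [0.1, 1.8, 0.2]
grip_width: 0.0
gripper_force: 0.0
```

Emit:
step_arm(
  increments=[
    [[-35,-19,0],0,1],
    [[-60,-32,0],0,1],
    [[-70,-37,0],0,1],
    [[-70,-37,0],0,1],
    [[-70,-37,0],0,1],
    [[-70,-37,0],0,1],
  ],
)

```text
t: 1.65
tcp_pos: [578.4, 197.7, 210.0]
tcp_rot: [0.134, 0.991, 0.0, -0.001]
contact_force: [0.2, -0.2, -0.3]
grip_width: 0.0
gripper_force: 0.0
```

```bash
python3 - <<'E'
from h import *
snap('wrist','w1');s=read_state();print(s['t'],s['tcp_pos'],s['tcp_rot'],s['contact_force'])
E
```

```text
1.7 [578.39339591 197.90107331 210.17189873] [ 1.33581497e-01  9.91037741e-01  1.15434656e-04 -4.08515091e-04] [-0.25250966  0.02187174  0.47410205]
```

View pics/w1.png

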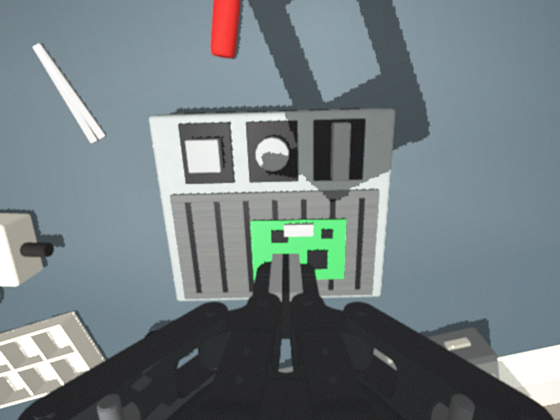

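The wrist view shows the square top at (204,156), the round top at (272,153) and the bar at (341,151). Moving on to look at the strip.

```bash
python3 - <<'E'
from h import *
for n,u,v in [('sq',204,156),('rd',272,153),('bar',341,151)]: print(n,atz('w1',u,v,79).round(1))
print('sq',tri([('w1',204,156),('scene0',280+112/3,110+121/3),('side0',220+211/3,220+81/3)]))
print('rd',tri([('w1',272,153),('scene0',280+192/3,110+91/3),('side0',220+172/3,220+153/3)]))
E
```

```text
sq [526.5 133.   79. ]
rd [540.6 195.1  79. ]
bar [555.9 257.5  79. ]
sq (array([526.7402417 , 132.59066263,  76.30013361]), [np.float64(0.3324673464676635), np.float64(1.8527250988013195), np.float64(1.664385853755371)])
rd (array([540.85093686, 195.04260064,  74.70334055]), [np.float64(0.4433410768590015), np.float64(0.16527830608132882), np.float64(0.42328680147437253)])
```

Emit:
step_arm(
  increments=[
    [[-13,-40,0],0,1],
    [[-26,-80,0],0,1],
    [[-39,-119,0],0,1],
    [[-52,-158,0],0,1],
    [[-65,-198,0],0,1],
    [[-78,-238,0],0,1],
    [[-91,-277,0],0,1],
    [[-104,-316,0],0,1],
    [[-117,-356,0],0,1],
    [[-130,-395,0],0,1],
    [[-139,-425,0],0,1],
    [[-144,-440,0],0,1],
  ],
)

```text
t: 2.7
tcp_pos: [600.9, -268.4, 210.4]
tcp_rot: [0.135, 0.991, -0.001, 0.0]
contact_force: [-0.6, 0.5, 0.5]
grip_width: -0.0
gripper_force: 0.0
```

Emit:
step_arm(
  increments=[
    [[0,0,0],0,1],
    [[0,0,0],0,1],
    [[0,0,0],0,1],
  ],
)

```text
t: 2.95
tcp_pos: [601.4, -263.8, 210.3]
tcp_rot: [0.134, 0.991, 0.0, -0.0]
contact_force: [-0.4, 0.7, -1.0]
grip_width: 0.5
gripper_force: 0.0
```

```bash
python3 - <<'E'
from h import *
snap('wrist','w2');s=read_state();print(s['t'],s['tcp_pos'],s['tcp_rot'],s['contact_force'])
E
```

```text
3.0 [ 601.47145907 -263.67127311  210.38047437] [ 1.33314350e-01  9.91073731e-01  3.67444175e-04 -9.19588677e-05] [-0.08141762  1.03469103  0.83431813]
```

View pics/w2.png

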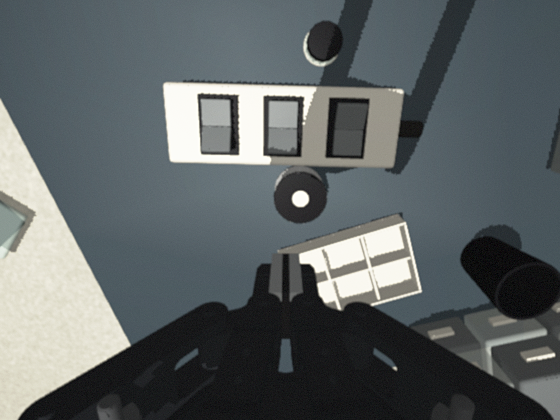

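The wrist view shows the strip top with corners (164,83), (404,90), (400,167), (170,163), the middle rocker at (284,126), its far half running to about row 153, and the fingertips at (287,258).

```bash
python3 - <<'E'
from h import *
C=np.array([atz('w2',u,v,44) for u,v in [(164,83),(404,90),(400,167),(170,163)]])
c=C.mean(0);y=(C[1]+C[2]-C[0]-C[3])[:2];y/=np.linalg.norm(y);x=np.array([y[1],-y[0]])
print(C.round(1),[np.linalg.norm(C[i]-C[i-1]).round(1) for i in range(4)],c,np.arctan2(x[1],x[0]))
print('hinge',atz('w2',284,127,58),'faredge',atz('w2',284,153,68), 'tri', tri([('w2',284,127),('scene0',70+345/4,220+188/4)]))
s=read_state();p=s['tcp_pos'];from scipy.spatial.transform import Rotation as R
M=R.from_quat(s['tcp_rot']).as_matrix();print(M.round(3))
t=np.r_[c[:2]+19*x,80];print('press',t,'toolshift',M.T@(t-p))
E
```

```text
[[ 475.2 -351.8   44. ]
 [ 543.5 -126.8   44. ]
 [ 618.5 -142.4   44. ]
 [ 550.1 -375.7   44. ]] [np.float64(78.7), np.float64(235.1), np.float64(76.6), np.float64(243.1)] [ 546.82795177 -249.18883171   44.        ] -0.2898876536441849
hinge [ 545.41979517 -249.6663917    58.        ] faredge [ 568.32578287 -255.94405068   68.        ] tri (array([ 545.72129575, -249.3387452 ,   54.8965552 ]), [np.float64(0.40571460357083805), np.float64(0.40571460357087363)])
[[-0.964  0.264 -0.   ]
 [ 0.264  0.964  0.001]
 [ 0.     0.001 -1.   ]]
press [ 565.03519568 -254.6198785    80.        ] toolshift [ 37.49639995  -0.99034433 130.39032303]
```

Emit:
step_arm(
  increments=[
    [[20,0,20],0,1],
    [[38,-1,50],0,1],
    [[38,-1,80],0,1],
    [[38,-1,105],0,1],
    [[38,-1,120],0,1],
    [[38,-1,130],0,1],
    [[38,-1,132],0,1],
    [[38,-1,132],0,1],
    [[38,-1,132],0,1],
  ],
)

```text
t: 3.75
tcp_pos: [565.4, -256.8, 79.8]
tcp_rot: [0.134, 0.991, -0.0, 0.001]
contact_force: [0.3, -1.1, -0.3]
grip_width: 0.0
gripper_force: 0.0
```

Emit:
step_arm(
  increments=[
    [[0,0,3],0,1],
    [[0,0,6],0,1],
    [[0,0,9],0,1],
    [[0,0,12],0,1],
    [[0,0,14],0,1],
    [[0,0,16],0,1],
    [[0,0,17],0,1],
    [[0,0,18],0,1],
    [[0,0,19],0,1],
    [[0,0,19],0,1],
    [[0,0,19],0,1],
  ],
)

```text
t: 4.67
tcp_pos: [564.2, -256.9, 59.3]
tcp_rot: [0.134, 0.991, -0.0, -0.0]
contact_force: [-0.3, -0.5, 0.5]
grip_width: -0.0
gripper_force: 0.0
```

Emit:
step_arm(
  increments=[
    [[0,0,1],0,1],
    [[0,0,2],0,1],
    [[0,0,2],0,1],
    [[0,0,2],0,1],
  ],
)

```text
t: 5.0
tcp_pos: [564.2, -256.8, 57.2]
tcp_rot: [0.134, 0.991, 0.0, -0.0]
contact_force: [-0.0, 1.0, 0.1]
grip_width: 0.3
gripper_force: 0.0
```

Emit:
step_arm(
  increments=[
    [[0,0,1],0,1],
    [[0,0,2],0,1],
  ],
)

```text
t: 5.17
tcp_pos: [564.3, -257.0, 55.3]
tcp_rot: [0.134, 0.991, -0.0, 0.0]
contact_force: [0.0, 0.5, -1.4]
grip_width: 0.2
gripper_force: 0.0
```

```bash
python3 - <<'E'
from h import *
a=snap('scene','s2')['pixels'];b=snap('side','d2')['pixels']
k=lambda i,x,y,w,h,f:cv2.resize(i[y:y+h,x:x+w],(w*f,h*f),interpolation=cv2.INTER_CUBIC)
cv2.imwrite('pics/c3.png',np.hstack([k(a,85,205,130,110,3),k(b,255,115,130,110,3)]));print(read_state()['contact_force'])
E
```

```text
[-0.56753903 -0.68205878  0.19133821]
```

View pics/c3.png

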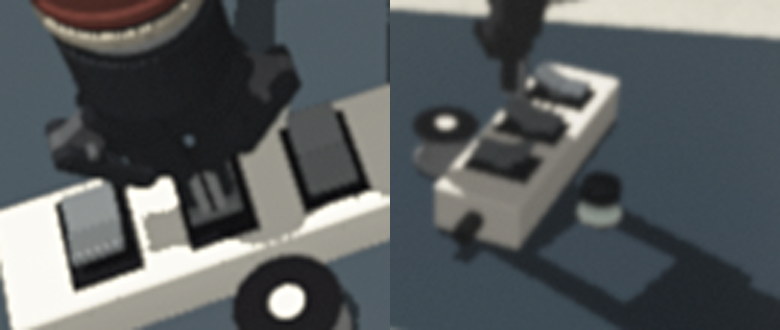

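Scene crop: fingertips end at about (157,275), just over the middle rocker. Side crop: they end at about (297,144), which looks above the rocker. I compare both with the projected TCP.

```bash
python3 - <<'E'
from h import *
print('tip tri',tri([('s2',156,274),('d2',296.5,144)]))
def proj(t,p):
    d=cam(t);T=np.array(d['T']);q=T[:3,:3].T@(np.array(p)-T[:3,3]);f=210/np.tan(np.radians(d['vertical_fov'])/2)
    return np.round([d['cx']+f*q[0]/-q[2],d['cy']-f*q[1]/-q[2]],1)
for z in (55,65,75,85): print(z,proj('s2',[564,-257,z]),proj('d2',[564,-257,z]))
a=cam('s2')['pixels'];b=cam('d2')['pixels']
k=lambda i,x,y,w,h,f:cv2.resize(i[y:y+h,x:x+w],(w*f,h*f),interpolation=cv2.INTER_CUBIC)
m=lambda i:cv2.convertScaleAbs(i,alpha=1.8,beta=20)
cv2.imwrite('pics/c4.png',m(np.hstack([k(a,135,245,50,55,8),k(b,270,120,50,55,8)])))
E
```

```text
tip tri (array([ 565.01319489, -260.11847068,   74.03202847]), [np.float64(4.17099395392212), np.float64(4.170993953922136)])
55 [157.6 276.9] [295.2 151.6]
65 [156.4 273.8] [295.3 148.4]
75 [155.1 270.7] [295.4 145.1]
85 [153.9 267.6] [295.5 141.8]
```

View pics/c4.png

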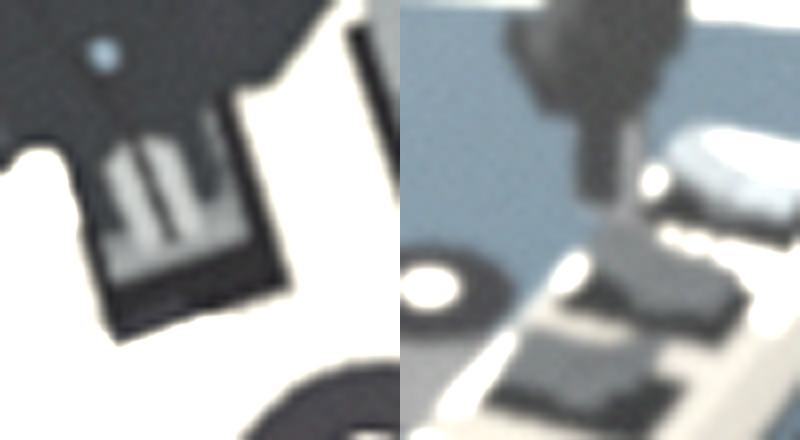

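The tips in both views end on or just above the far half of the middle rocker, and it still looks raised. There is no force yet, so I go on down in small steps.

Emit:
step_arm(
  increments=[
    [[0,0,1],0,1],
    [[0,0,2],0,1],
    [[0,0,2],0,1],
  ],
)

```text
t: 5.52
tcp_pos: [564.1, -256.8, 53.0]
tcp_rot: [0.134, 0.991, 0.0, -0.0]
contact_force: [-0.1, 0.5, -0.1]
grip_width: 0.1
gripper_force: 0.0
```

Emit:
step_arm(
  increments=[
    [[0,0,1],0,1],
    [[0,0,2],0,1],
    [[0,0,2],0,1],
  ],
)

```text
t: 5.77
tcp_pos: [564.1, -256.8, 51.0]
tcp_rot: [0.134, 0.991, 0.0, -0.0]
contact_force: [0.0, 0.3, -0.3]
grip_width: 0.0
gripper_force: 0.0
```

Emit:
step_arm(
  increments=[
    [[0,0,1],0,1],
    [[0,0,2],0,1],
    [[0,0,2],0,1],
  ],
)

```text
t: 6.02
tcp_pos: [564.1, -256.8, 49.0]
tcp_rot: [0.134, 0.991, 0.0, -0.0]
contact_force: [0.6, 0.2, -0.8]
grip_width: -0.2
gripper_force: 0.0
```

```bash
python3 - <<'E'
from h import *
a=snap('scene','s3')['pixels'];b=snap('side','d3')['pixels']
k=lambda i,x,y,w,h,f:cv2.resize(i[y:y+h,x:x+w],(w*f,h*f),interpolation=cv2.INTER_CUBIC)
m=lambda i:cv2.convertScaleAbs(i,alpha=1.8,beta=20)
cv2.imwrite('pics/c5.png',m(np.hstack([k(a,135,245,50,55,8),k(b,270,120,50,55,8)])));print(read_state()['contact_force'],read_state()['tcp_pos'])
E
```

```text
[0.95701639 0.63322145 0.77074878] [ 564.16944537 -256.85497712   49.20286147]
```

View pics/c5.png

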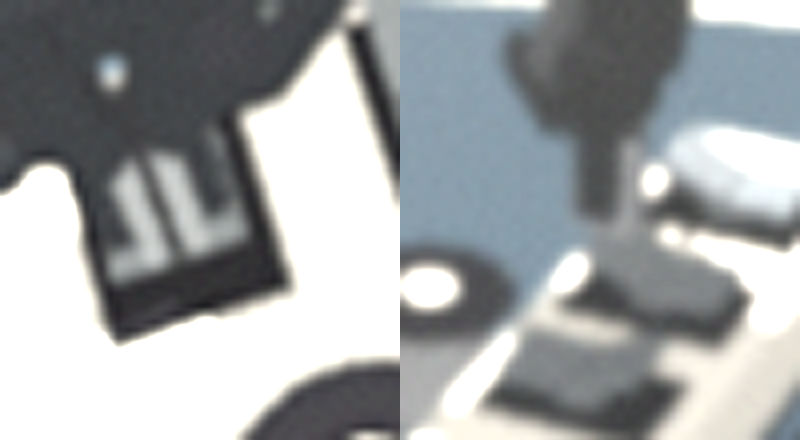

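Between the two frames the fingers came down but the rocker is unchanged. The tip seems about 15–20 mm above the reported TCP, and just above the paddle's far edge. I continue down under force control.

Emit:
step_arm(
  increments=[
    [[0,0,1],0,1],
    [[0,0,2],0,1],
    [[0,0,3],0,1],
  ],
)

```text
t: 6.37
tcp_pos: [564.5, -257.0, 46.5]
tcp_rot: [0.135, 0.991, -0.0, 0.0]
contact_force: [0.4, 0.3, 3.3]
grip_width: 0.1
gripper_force: 1.4
```

Emit:
step_arm(
  increments=[
    [[0,0,1],0,1],
    [[0,0,2],0,1],
  ],
)

```text
t: 6.53
tcp_pos: [565.0, -257.2, 44.9]
tcp_rot: [0.134, 0.991, -0.0, 0.001]
contact_force: [0.9, 0.5, 3.7]
grip_width: -0.0
gripper_force: 1.6
```

Emit:
step_arm(
  increments=[
    [[0,0,1],0,1],
    [[0,0,2],0,1],
  ],
)

```text
t: 6.7
tcp_pos: [565.4, -257.3, 43.1]
tcp_rot: [0.134, 0.991, -0.0, 0.001]
contact_force: [2.9, -0.5, 4.0]
grip_width: -0.1
gripper_force: 1.7
```

Contact came at a reading of about 47 with roughly 3.5 N, so the tip offset is about 20 mm. Continuing to the stop.

Emit:
step_arm(
  increments=[
    [[0,0,1],0,1],
    [[0,0,2],0,1],
    [[0,0,3],0,1],
  ],
)

```text
t: 6.95
tcp_pos: [564.4, -257.1, 39.4]
tcp_rot: [0.134, 0.991, -0.0, 0.0]
contact_force: [2.5, -0.9, 3.1]
grip_width: -0.2
gripper_force: 1.5
```

Emit:
step_arm(
  increments=[
    [[0,0,1],0,1],
    [[0,0,2],0,1],
  ],
)

```text
t: 7.12
tcp_pos: [564.1, -257.0, 37.1]
tcp_rot: [0.135, 0.991, -0.0, -0.0]
contact_force: [2.0, -0.9, 2.7]
grip_width: 0.2
gripper_force: 1.6
```

Emit:
step_arm(
  increments=[
    [[0,0,1],0,1],
    [[0,0,1],0,1],
  ],
)

```text
t: 7.28
tcp_pos: [564.2, -257.0, 37.0]
tcp_rot: [0.134, 0.991, -0.0, -0.0]
contact_force: [-0.0, -0.1, 8.0]
grip_width: -0.1
gripper_force: 4.1
```

Force rose to 8 N at 37.0, which is the stop. One more mm with a hold, then retract.

Emit:
step_arm(
  increments=[
    [[0,0,1],0,1],
    [[0,0,1],0,1],
    [[0,0,1],0,1],
  ],
)

```text
t: 7.53
tcp_pos: [564.2, -257.0, 36.9]
tcp_rot: [0.134, 0.991, -0.0, -0.0]
contact_force: [-2.8, 1.7, 12.8]
grip_width: -0.1
gripper_force: 6.8
```

Emit:
step_arm(
  increments=[
    [[0,0,-15],0,1],
    [[0,0,-40],0,1],
    [[0,0,-80],0,1],
    [[0,0,-100],0,1],
    [[0,0,-120],0,1],
    [[0,0,-120],0,1],
    [[0,0,-120],0,1],
  ],
)

```text
t: 8.12
tcp_pos: [564.0, -256.9, 155.5]
tcp_rot: [0.134, 0.991, -0.0, -0.0]
contact_force: [0.1, -0.8, 0.4]
grip_width: 0.3
gripper_force: 0.0
```

Emit:
step_arm(
  increments=[
    [[-36,10,0],0,1],
    [[-36,10,0],0,1],
    [[-36,10,0],0,1],
    [[-36,10,0],0,1],
  ],
)

```text
t: 8.45
tcp_pos: [600.2, -256.1, 152.7]
tcp_rot: [0.134, 0.991, 0.001, -0.002]
contact_force: [-0.9, -0.8, 0.4]
grip_width: -0.1
gripper_force: 0.0
```

```bash
python3 - <<'E'
from h import *
a=snap('wrist','w4')['pixels'];b=snap('side','d4')['pixels'];s=read_state()
k=lambda i,x,y,w,h,f:cv2.resize(i[y:y+h,x:x+w],(w*f,h*f),interpolation=cv2.INTER_CUBIC)
cv2.imwrite('pics/c6.png',cv2.convertScaleAbs(np.hstack([cv2.resize(a,(480,360)),k(b,265,125,80,90,4)]),alpha=1.4,beta=10))
from scipy.spatial.transform import Rotation as R
M=R.from_quat(s['tcp_rot']).as_matrix();p=s['tcp_pos'];print(p,s['t'])
for n,t in [('rd',[540.6,195,95]),('sq',[526.6,132.8,95])]:print(n,(M.T@(np.array(t)-p)).round(1))
E
```

```text
[ 600.65281977 -256.67329484  154.46381178] 8.55
rd [178.2 419.3  59.9]
sq [175.1 355.6  59.8]
```

View pics/c6.png

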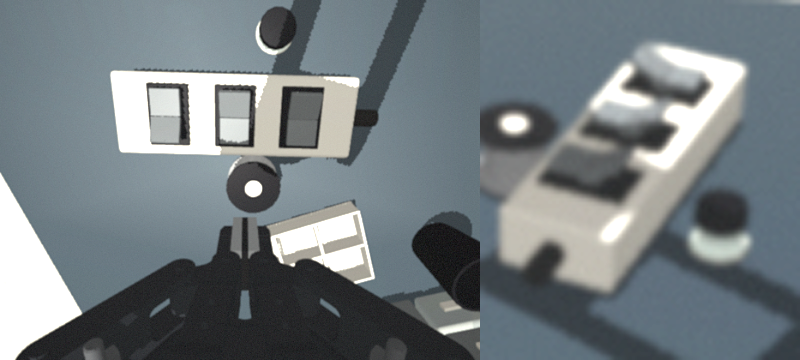

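The middle rocker now matches the left one (far half level, near half up), and the spool and jar haven't moved. On to the round key.

Emit:
step_arm(
  increments=[
    [[15,35,0],0,1],
    [[30,71,0],0,1],
    [[46,108,0],0,1],
    [[62,145,0],0,1],
    [[77,182,0],0,1],
    [[93,219,0],0,1],
    [[109,256,0],0,1],
    [[124,292,0],0,1],
    [[140,329,0],0,1],
    [[156,366,0],0,1],
    [[170,400,0],0,1],
    [[178,419,0],0,1],
  ],
)

```text
t: 9.55
tcp_pos: [540.5, 197.8, 156.1]
tcp_rot: [0.134, 0.991, 0.001, 0.0]
contact_force: [0.0, -0.3, 0.0]
grip_width: -0.3
gripper_force: 0.0
```

Emit:
step_arm(
  increments=[
    [[0,0,30],0,1],
    [[0,0,60],0,1],
    [[0,0,75],0,1],
    [[0,0,75],0,1],
    [[0,0,75],0,1],
    [[0,0,75],0,1],
  ],
)

```text
t: 10.05
tcp_pos: [542.7, 194.3, 82.0]
tcp_rot: [0.135, 0.991, 0.0, 0.001]
contact_force: [-0.1, 0.9, -0.7]
grip_width: -0.4
gripper_force: 0.0
```

Emit:
step_arm(
  increments=[
    [[1,0,3],0,1],
    [[1,0,6],0,1],
    [[1,0,9],0,1],
    [[1,0,12],0,1],
    [[1,0,15],0,1],
    [[1,0,18],0,1],
    [[1,0,20],0,1],
  ],
)

```text
t: 10.63
tcp_pos: [540.5, 194.6, 59.7]
tcp_rot: [0.134, 0.991, -0.0, -0.0]
contact_force: [0.0, -0.2, -0.2]
grip_width: -0.1
gripper_force: 0.0
```

Emit:
step_arm(
  increments=[
    [[0,0,2],0,1],
    [[0,0,4],0,1],
  ],
)

```text
t: 10.8
tcp_pos: [540.6, 194.7, 56.2]
tcp_rot: [0.134, 0.991, -0.0, -0.0]
contact_force: [-2.1, 0.7, 3.0]
grip_width: -0.0
gripper_force: 1.4
```

Emit:
step_arm(
  increments=[
    [[0,0,2],0,1],
    [[0,0,3],0,1],
  ],
)

```text
t: 10.97
tcp_pos: [540.7, 194.7, 53.2]
tcp_rot: [0.134, 0.991, -0.0, -0.0]
contact_force: [-0.3, -0.6, 2.7]
grip_width: -0.0
gripper_force: 1.4
```

Emit:
step_arm(
  increments=[
    [[0,0,1],0,1],
    [[0,0,2],0,1],
    [[0,0,3],0,1],
  ],
)

```text
t: 11.22
tcp_pos: [540.7, 194.7, 50.3]
tcp_rot: [0.134, 0.991, -0.0, -0.0]
contact_force: [-2.5, -0.1, 3.4]
grip_width: -0.4
gripper_force: 1.4
```

Emit:
step_arm(
  increments=[
    [[0,0,1],0,1],
    [[0,0,1],0,1],
  ],
)

```text
t: 11.38
tcp_pos: [540.7, 194.7, 50.0]
tcp_rot: [0.134, 0.991, -0.0, -0.0]
contact_force: [-5.3, -0.1, 8.2]
grip_width: 0.0
gripper_force: 4.2
```

Emit:
step_arm(
  increments=[
    [[0,0,1],0,1],
    [[0,0,1],0,1],
    [[0,0,1],0,1],
  ],
)

```text
t: 11.63
tcp_pos: [540.7, 194.7, 49.9]
tcp_rot: [0.134, 0.991, -0.0, -0.0]
contact_force: [-8.1, -2.5, 14.9]
grip_width: 0.1
gripper_force: 7.2
```

The round key is at its stop (50 mm reading, 8 mm after contact at about 58). Next the square key.

Emit:
step_arm(
  increments=[
    [[0,0,-15],0,1],
    [[0,0,-35],0,1],
    [[0,-20,-40],0,1],
    [[-2,-45,-40],0,1],
    [[-3,-63,-40],0,1],
    [[-3,-63,-40],0,1],
    [[-3,-63,-40],0,1],
    [[-3,-63,-36],0,1],
    [[-3,-63,-30],0,1],
    [[-3,-63,-24],0,1],
    [[-3,-63,-18],0,1],
    [[-3,-63,-12],0,1],
  ],
)

```text
t: 12.63
tcp_pos: [526.5, 133.7, 59.1]
tcp_rot: [0.134, 0.991, -0.0, -0.0]
contact_force: [0.5, 0.6, -0.7]
grip_width: 0.4
gripper_force: 0.0
```

```bash
python3 -c "
from h import *
s=read_state();print(s['tcp_pos'],s['contact_force'])"
```

```text
[526.45238306 133.65377389  59.09906772] [ 0.51708051  0.57723518 -0.68970292]
```

Emit:
step_arm(
  increments=[
    [[0,0,2],0,1],
    [[0,0,4],0,1],
  ],
)

```text
t: 12.8
tcp_pos: [526.3, 133.5, 55.7]
tcp_rot: [0.134, 0.991, -0.0, -0.001]
contact_force: [-1.7, 0.4, 3.9]
grip_width: -0.1
gripper_force: 1.4
```

Emit:
step_arm(
  increments=[
    [[0,0,2],0,1],
    [[0,0,3],0,1],
    [[0,0,4],0,1],
  ],
)

```text
t: 13.05
tcp_pos: [526.8, 133.3, 52.4]
tcp_rot: [0.134, 0.991, 0.0, -0.0]
contact_force: [-1.5, 0.4, 2.8]
grip_width: 0.2
gripper_force: 1.4
```

Emit:
step_arm(
  increments=[
    [[0,0,1],0,1],
    [[0,0,1],0,1],
  ],
)

```text
t: 13.22
tcp_pos: [527.1, 133.2, 51.3]
tcp_rot: [0.134, 0.991, 0.0, 0.0]
contact_force: [-0.0, 0.7, -0.3]
grip_width: -0.0
gripper_force: 0.0
```

Emit:
step_arm(
  increments=[
    [[0,0,1],0,1],
    [[0,0,1],0,1],
    [[0,0,1],0,1],
  ],
)

```text
t: 13.47
tcp_pos: [527.1, 133.1, 50.4]
tcp_rot: [0.135, 0.991, 0.0, 0.0]
contact_force: [0.5, 1.4, 1.4]
grip_width: 0.2
gripper_force: 0.7
```

Emit:
step_arm(
  increments=[
    [[0,0,1],0,1],
    [[0,0,2],0,1],
    [[0,0,2],0,1],
    [[0,0,2],0,1],
  ],
)

```text
t: 13.8
tcp_pos: [527.2, 133.1, 49.9]
tcp_rot: [0.134, 0.991, -0.0, 0.0]
contact_force: [-6.9, -1.7, 13.4]
grip_width: 0.1
gripper_force: 6.7
```

The square key is at its stop too (49.9 mm reading, 13 N). Retract.

Emit:
step_arm(
  increments=[
    [[0,0,-15],0,1],
    [[0,0,-40],0,1],
    [[0,0,-80],0,1],
    [[0,0,-120],0,1],
    [[0,0,-150],0,1],
    [[0,0,-150],0,1],
    [[0,0,-150],0,1],
    [[0,0,-150],0,1],
  ],
)

```text
t: 14.47
tcp_pos: [526.5, 133.0, 197.6]
tcp_rot: [0.135, 0.991, -0.0, -0.0]
contact_force: [-0.1, 0.1, -1.2]
grip_width: -0.2
gripper_force: 0.0
```

```bash
python3 - <<'E'
from h import *
from bench import sign_off
a=snap('scene','s5')['pixels'].astype(int);o=cam('scene0')['pixels'].astype(int)
d=np.abs(a-o).max(2)>60
print('changed px: strip',d[220:330,70:270].sum(),'spool/tray',d[290:420,160:300].sum(),'board',d[150:200,345:420].sum())
print(read_state()['tcp_pos'],read_state()['contact_force'],read_state()['t'])
print(sign_off())
E
```

```text
changed px: strip 54 spool/tray 0 board 0
[525.9424958  132.96934055 196.62037195] [-0.40454079  1.12346845 -0.48337622] 14.5167
the job is handed in; nothing more can be done
None
```

I pressed the middle rocker over, then the round key, then the square key, each to its stop by force, and handed the job in at 14.5 s; no verdict came back, and the final image comparison showed no shift of the strip, spool, tray or board.

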